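# Dispense one walnut ball knob

### The job

On the carver's bench stands a ball dispenser whose green wheel carries one dark walnut ball and one pale maple ball. Turn the wheel by its red bar until the walnut ball drops through the drop hole (beside the red mark) onto the spring tray below; then press the yellow pad down to tip the tray, so that the ball rolls out into the white dish, and let go. The maple ball must stay in its pocket in the wheel.

Things in the scene. Friction and masses are not known exactly. Their poses are not given: they have to be found in the camera images.
- dispenser: Fixed plywood stand, 320 x 220 mm. Origin on the bench under the wheel's upright axis; x points to the drop hole, tray and dish, z up. Deck plate top at z 110 mm, ending at x 100; drop hole 40 x 40 mm centred at (70, 0), red stripe on the deck beside it at x 96. Below it a spring tray (floor at z 73, 40 mm wide, sloping slightly inwards) catches and keeps the ball.
- wheel_grip (a point): Middle of the red bar, on the wheel's axis, z 170 mm. Bar 60 mm long (this point's x), 14 wide, z 150 to 185. Wheel turns 1.45 rad either way, light friction, stays put. Six bottomless pockets, inner 34 mm, at radius 70 mm, tops z 133. The balls start 45 to 75 deg either side of the hole, either on either side. A ball falls once its pocket is within about 8 deg of the hole or passes it.
- tip_pad (a point): Middle of the top face of the yellow pad, 36 x 36 mm, about 100 mm above the bench, fixed to the tray. Pressed straight down it tips the tray outwards about a level hinge 100 mm behind it; full travel about 37 mm to a firm stop, 2 to 4 N at the pad. The ball rolls out from about half travel, within a second; the pad springs back when let go.
- dish (a point): Centre of the inner floor of the white dish that receives the ball, 16 mm above the bench, 144 mm along the dispenser's x from the wheel's axis; fixed to the dispenser. Inside 100 x 92 mm; walls to 48 mm above the bench (front wall 64).
- walnut_center (a point): Centre of the dark brown walnut ball, 26 mm diameter, 11 to 17 g, lying in one pocket of the wheel on the deck (centre 123 mm above the bench). Wanted.
- maple_center (a point): Centre of the pale, nearly white maple ball, same size, in another pocket of the wheel. It must stay in its pocket.
Things that resemble listed ones, but are neither listed nor needed, are in the scene too. What is meant by the part that bears maple_center is not blue, and is the smaller of those in its own colour.

How it is judged:
On the way:
1. the walnut ball has dropped through the hole and lies on the tray (x of walnut_center in the frame of dispenser between 0.035 and 0.11 m and y of walnut_center in the frame of dispenser between -0.022 and 0.022 m and z of walnut_center in the frame of dispenser between 0.07 and 0.1 m and z of maple_center in the frame of dispenser above 0.112 m), for 0.2 s.
At the end, for the whole second after the job is handed in: The walnut ball lies on the floor of the white dish (its centre inside the dish, less than 40 mm above the bench); the maple ball is still in its pocket of the wheel, on the deck (within 80 mm of the wheel's axis) (x of walnut_center in the frame of dispenser between 0.094 and 0.194 m and y of walnut_center in the frame of dispenser between -0.046 and 0.046 m and z of walnut_center in the frame of dispenser between 0.015 and 0.04 m and z of maple_center in the frame of dispenser above 0.112 m and horizontal distance between maple_center and wheel_grip below 0.08 m); the robot touches nothing.
It fails at once if the maple ball leaves its pocket in the wheel (z of maple_center in the frame of dispenser below 0.112 m or z of maple_center in the frame of dispenser above 0.15 m or horizontal distance between maple_center and wheel_grip above 0.085 m).
It also fails if it takes over 48 s, if anything falls off the work surface, if the arm or the gripper's body presses on something with over 40 N, if the wrist force passes 120 N, or if a joint passes its speed limit or range.

### The arm

A 7-joint arm with a two-finger parallel gripper is mounted at the origin on the work surface. World frame = base frame: x ahead of the robot, y to its left, z up, the work surface at z = 0. Lengths are in m, angles in rad, forces in N, time in s.
With the tool pointing down it reaches from about 0.4 to 0.85 m from the base axis. Payload 10.4 kg.
Tool frame: the origin (TCP) lies between the finger pads; the fingertips stand ahead of it and the grasp point (between the pads) lies 5 mm behind it (manip.tip_extent is the z of the fingertips in the tool frame, in m); z points along the fingers, y is the line along which they close (so a half turn about z gives the same grasp; the last joint's range is limited). The gripper opens to 85 mm and grips with 20 to 120 N. Pads are 22 mm wide; open, the fingers measure 114 mm over their backs; the gripper's body (76 mm by 85 mm) begins 54 mm behind the grasp point. The pads swing forward as they close: fully open they stand 13 mm farther back than shut.
Start: joints at [-1.34, 0.332, -0.065, 1.46, 0.022, 1.35, -0.088], TCP at [0.157, 0.605, 0.245] pointing down, gripper open.
Joint ranges: [-2.6, 2.6], [-0.5, 2.12], [-1.47, 1.34], [0.16, 2.42], [-1.27, 4.41], [0.06, 2.06], [-2.6, 2.6]. Speed limits (rad/s): [2.22, 2.22, 2.79, 2.79, 3.14, 3.14, 3.14].

### API

Orientations are given as a unit quaternion [x, y, z, w].
In Python, from workcell import status, viewer, manip gives the robot as it stands.
- The arm moves only by the tool play_rows, never from a script. Its argument "plan" is one flat list of numbers, 7 for each row, row after row: the turn, a rotation vector about the tool's x, y, z in degrees, then the shift along the tool's x, y, z in m, then the opening, from 0 (shut) to 1 (fully open). In form: [ax, ay, az, dx, dy, dz, grip, ax, ay, az, dx, dy, dz, grip, ...]. A call has 1 to 20 rows; each row is the pose to reach, as a shift and turn from the pose commanded when the call began, along the tool's axes at that moment; what a row does not reach only later rows make up. A row lasts 1/8 s, in which the tool goes at most 62.5 mm and 10.7 degrees, less where a joint would pass 70% of its speed; a pose out of reach is approached as far as the arm can. A call with a gripper value outside its range is refused whole. The fingers move at their own pace and stop on an object; "squeeze" is the grip in N (left out, the last holds). Time passes only in rows, so rows that repeat a pose let the fingers close. It gives the time, the measured TCP pose, the force, the opening and the grip force at its end, in the units of the state.
- status.get_obs(): the state, without advancing time (a new reading comes with each control period).
- viewer.camera(name): name is "scene" or "top"; returns the picture (420x560x3 uint8, red, green, blue); there is no depth.
- viewer.camera_model(name): a dict with "fx", "fy", "cx", "cy" (pixels), "R" (3x3) and "t" (3): a world point X has camera coordinates R X + t. Camera axes: x right, y down, z forward; pixel columns grow to the right and rows downward; lengths in m; the calibration is good to about 2 mm. A picture is of the moment at which its call begins. camera_model takes no time and is no camera call.
- manip.hand_in(): hands the job in; it is judged then, once.
The state is a dict: "clock": time; "joint_pos": joint angles; "joint_velocities": joint speeds; "tau": joint torques, N m; "position": TCP position; "ee_rot": TCP orientation; "ft_force": force on the tool from outside, world axes, zero at the start; "torque": the same for the moment, N m; "grip_width": opening from 0.0 (shut) to 1.0 (fully open); "grasp_force": force on a finger pad.
Only numpy, scipy, OpenCV 4.12 (cv2) and the standard library are available. Lean on these libraries where they do the work, as an engineer would, in place of code of your own. Each camera call takes 0.05 s, during which the arm holds its last target. There are 200 camera calls.

## Working session

There is one attempt and no reset: what is moved stays moved. The work goes in short steps, Python scripts to look and compute and a tool call to move; the robot and the scene stay as the last step left them, time stands still between calls to the robot, and variables do not carry over. Pictures are saved under pics/ and viewed, at most 10 in all, crops included, and the job is handed in when it is done.

Besides the shell and the picture viewer there is one more tool, called in YAML: its name, and indented under it one key for each argument. play_rows: Moves the arm, as the interface text tells. Its arguments: {"type":"object","properties":{"plan":{"type":"array","items":{"type":"number"}},"squeeze":{"type":"number"}},"required":["plan"]}

```bash
mkdir -p pics
python3 - <<'E'
from workcell import status, viewer, manip
import cv2
for n in("scene","top"):
    cv2.imwrite(f"pics/{n}0.png",cv2.resize(viewer.camera(n)[:,:,::-1],(784,588),interpolation=cv2.INTER_CUBIC))
    print(viewer.camera_model(n))
print(status.get_obs(),manip.tip_extent)
E
```

```text
{'fx': 441.78871941649805, 'fy': 441.78871941649805, 'cx': 276.7447254983225, 'cy': 210.12076350300833, 'R': array([[-0.80476317,  0.59350873, -0.01017948],
       [ 0.46976516,  0.62630348, -0.62214519],
       [-0.36287316, -0.50546151, -0.7828357 ]]), 't': array([ 0.46118928, -0.21348871,  1.00110662])}
{'fx': 513.6760577671389, 'fy': 513.6760577671389, 'cx': 277.9782709104775, 'cy': 202.28053443365695, 'R': array([[ 0.09362999, -0.99559827,  0.00418342],
       [-0.97499302, -0.09254119, -0.20205135],
       [ 0.20154911,  0.01483927, -0.97936599]]), 't': array([-0.01868635,  0.61361719,  0.63953992])}
{'clock': 0.1, 'joint_pos': array([-1.33959476,  0.33282443, -0.06470824,  1.46083454,  0.02161761,
        1.34987619, -0.0885125 ]), 'joint_velocities': array([-0.00078179, -0.00023734, -0.00178105, -0.00027882,  0.0021988 ,
       -0.00078126,  0.00065113]), 'tau': array([ 1.19296408e-03, -6.26744127e+01,  4.88381472e-02, -3.92430317e+01,
        1.62239157e-02,  6.90270856e-03, -4.20205072e-05]), 'position': array([0.15685467, 0.60468657, 0.24459654]), 'ee_rot': array([ 1.26551562e-01,  9.91959835e-01, -6.21587493e-04, -4.47175397e-05]), 'ft_force': array([-0.10442601,  0.07263145, -0.27991145]), 'torque': array([ 0.03234326, -0.02965464, -0.01900646]), 'grasp_force': 0.0, 'grip_width': 0.9988530073342771} 0.014
```

View pics/scene0.png

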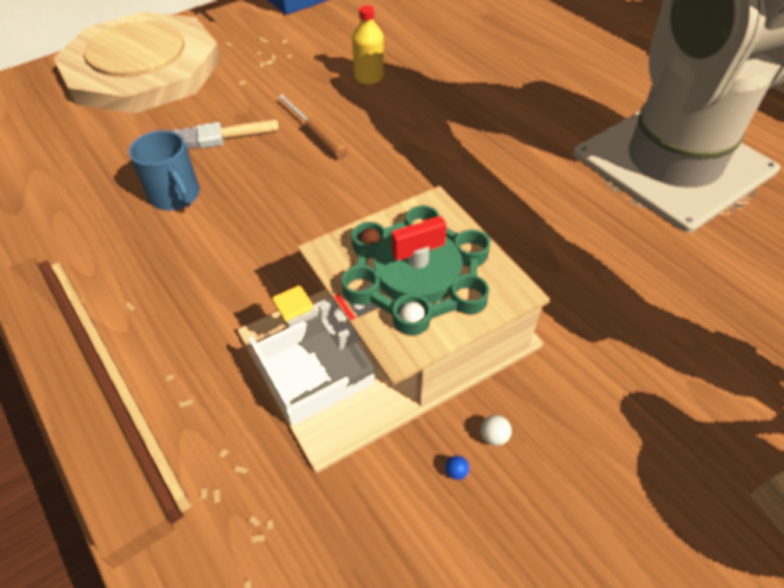

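View pics/top0.png

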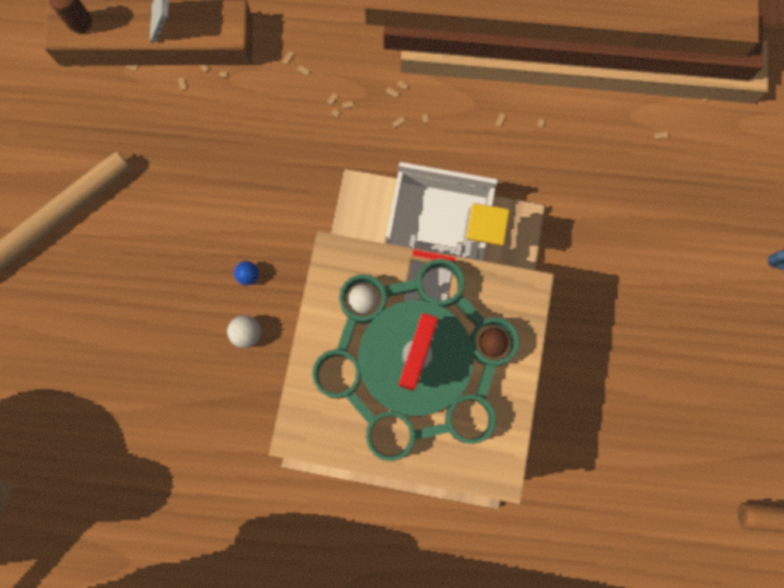

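The scene picture shows the dispenser with the maple ball at (413,313), the walnut at (371,236), the red bar at (419,238) and the pad at (294,303). In the top picture the bar is at (419,351), walnut (493,342), maple (362,297), pad (488,224), deck front corners (318,233) and (552,273), and stripe (434,254). The loose white and blue balls at the side are decoys.

```bash
cat > h.py <<'E'
from workcell import status, viewer, manip
import numpy as np
from scipy.spatial.transform import Rotation as Ro
def ray(n,u,v,z,s=1.4):
    m=viewer.camera_model(n); R=m['R'];C=-R.T@m['t']
    d=R.T@np.array([(u/s-m['cx'])/m['fx'],(v/s-m['cy'])/m['fy'],1])
    return C+d*(z-C[2])/d[2]
E
python3 - <<'E'
from h import *
np.set_printoptions(precision=4,suppress=True)
P={k:ray('top',*v) for k,v in dict(bar=(419,351,.185),barA=(429,315,.185),barB=(407,388,.185),wal=(493,342,.123),map=(362,297,.123),pad=(488,224,.1),cL=(318,233,.11),cR=(552,273,.11),bL=(270,456,.11),bR=(520,501,.11),stripe=(434,254,.11),dish=(456,213,.016)).items()}
S=dict(bar=ray('scene',419,230,.185),wal=ray('scene',371,236,.123),map=ray('scene',413,313,.123),pad=ray('scene',294,303,.1),cL=ray('scene',421,384,.11) )
for k,v in P.items(): print(k,v,S.get(k))
e=P['cR']-P['cL']; yaw=np.arctan2(e[0],-e[1]); yaw2=np.arctan2(*(P['cL']-P['bL'])[[1,0]])
print(np.degrees([yaw,yaw2]))
o=P['bar']
# wheel centre from both balls: radius 70
yw=yaw
for k,v in P.items():
    d=Ro.from_euler('z',-yw).apply(v-o); print(k,d,np.degrees(np.arctan2(d[1],d[0])),np.hypot(*d[:2]))
b=P['barA']-P['barB'];print('bar yaw',np.degrees(np.arctan2(b[1],b[0])))
print(Ro.from_quat(status.get_obs()['ee_rot']).as_matrix())
E
```

```text
bar [0.5354 0.0088 0.185 ] [0.5384 0.0124 0.185 ]
barA [0.5647 0.0033 0.185 ] None
barB [0.5058 0.0156 0.185 ] None
wal [ 0.5564 -0.0573  0.123 ] [ 0.551  -0.0607  0.123 ]
map [0.5855 0.061  0.123 ] [0.5812 0.0594 0.123 ]
pad [ 0.6703 -0.0486  0.1   ] [ 0.6698 -0.0461  0.1   ]
cL [0.6438 0.1082 0.11  ] [0.6235 0.1273 0.11  ]
cR [ 0.6264 -0.1087  0.11  ] None
bL [0.4411 0.1268 0.11  ] None
bR [ 0.4239 -0.091   0.11  ] None
stripe [0.634 0.    0.11 ] None
dish [ 0.7049 -0.0239  0.016 ] None
[-4.5742 -5.2557]
bar [0. 0. 0.] 0.0 0.0
barA [ 0.0297 -0.0031  0.    ] -5.99989463053845 0.029842801416280734
barB [-0.0301  0.0045  0.    ] 171.56992953328287 0.030441063525011813
wal [ 0.0262 -0.0642 -0.062 ] -67.77995788087956 0.06936474484025648
map [ 0.0458  0.0561 -0.062 ] 50.78293099809365 0.07239491519984309
pad [ 0.139  -0.0464 -0.085 ] -18.46848152553246 0.14659950820100345
cL [ 0.1001  0.1077 -0.075 ] 47.10373750709154 0.14703737185281646
cR [ 0.1001 -0.1098 -0.075 ] -47.65507568185359 0.1485830388224554
bL [-0.1034  0.1101 -0.075 ] 133.20400845791593 0.15109869830831596
bR [-0.1032 -0.1083 -0.075 ] -133.61896703840355 0.1496307642888925
stripe [ 0.099  -0.0009 -0.075 ] -0.4927476380124314 0.09899601601556372
dish [ 0.1716 -0.019  -0.169 ] -6.319919892090891 0.17264885040622766
bar yaw -11.801194535834295
[[-0.968   0.2511 -0.0002]
 [ 0.2511  0.968  -0.0012]
 [-0.0001 -0.0012 -1.    ]]
```

play_rows:
  plan: [0,0,10,-0.02,-0.02,0,1,0,0,20,-0.06,-0.055,0,1,0,0,30,-0.1,-0.09,0,1,0,0,40,-0.14,-0.13,0,1,0,0,50,-0.18,-0.17,0,1,0,0,60,-0.22,-0.205,0,1,0,0,70,-0.26,-0.24,0,1,0,0,80,-0.3,-0.28,0,1,0,0,90,-0.34,-0.315,0,1,0,0,100,-0.38,-0.35,0,1,0,0,110,-0.42,-0.39,0.01,1,0,0,120,-0.46,-0.43,0.01,1,0,0,130,-0.49,-0.46,0.015,1,0,0,140,-0.51,-0.475,0.02,1,0,0,150,-0.517,-0.481,0.02,1,0,0,160,-0.517,-0.481,0.02,1,0,0,170,-0.517,-0.481,0.02,1,0,0,177.3,-0.517,-0.481,0.02,1,0,0,177.3,-0.517,-0.481,0.02,1,0,0,177.3,-0.517,-0.481,0.02,1]
  squeeze: 30

```text
clock: 2.6
position: [0.5365, 0.0096, 0.2251]
ee_rot: [0.995, -0.102, -0.0, -0.0]
ft_force: [0.3, -0.2, 0.0]
grip_width: 1.003
grasp_force: 0.0
```

Run:
```python
from h import *
import cv2
np.set_printoptions(precision=4,suppress=True)
im=np.hstack([viewer.camera("scene")[100:300,150:400],viewer.camera("top")[120:320,180:430]])
cv2.imwrite("pics/a1.png",cv2.resize(im[:,:,::-1],(800,320),interpolation=cv2.INTER_CUBIC))
o=status.get_obs();print(o['joint_pos'],o['position'],Ro.from_quat(o['ee_rot']).as_matrix())
```

```text
[-0.7241  0.1627  0.6943  1.7559 -0.1092  1.262  -1.7787] [0.5365 0.0096 0.2252] [[ 0.9791 -0.2033 -0.0001]
 [-0.2033 -0.9791  0.0001]
 [-0.0001 -0.0001 -1.    ]]
```

View pics/a1.png

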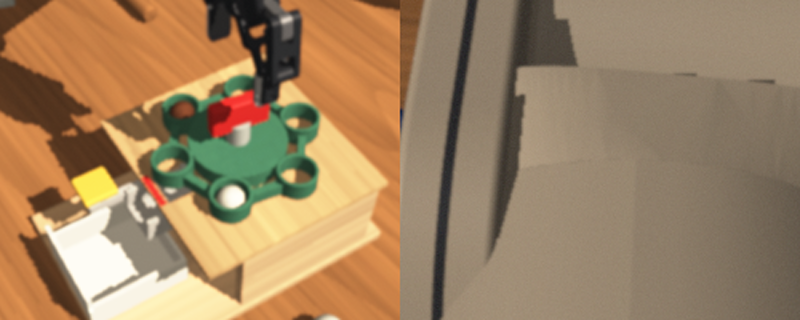

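The fingers straddle the bar, one on each side of it at about (240,110) in the left crop. The balls have not moved. Next I'll descend and close.

play_rows:
  plan: [0,0,0,0,0,0.03,1,0,0,0,0,0,0.05,1,0,0,0,0,0,0.059,1,0,0,0,0,0,0.059,1,0,0,0,0,0,0.059,0,0,0,0,0,0,0.059,0,0,0,0,0,0,0.059,0,0,0,0,0,0,0.059,0,0,0,0,0,0,0.059,0,0,0,0,0,0,0.059,0,0,0,0,0,0,0.059,0]
  squeeze: 30

```text
clock: 4.08
position: [0.5366, 0.0086, 0.1668]
ee_rot: [0.995, -0.104, 0.0, 0.0]
ft_force: [-3.3, -2.1, 5.1]
grip_width: 0.249
grasp_force: 29.1
```

play_rows:
  plan: [0,0,-3,0,0,0,0,0,0,-8,0,0,0,0,0,0,-13,0,0,0,0,0,0,-18,0,0,0,0,0,0,-23,0,0,0,0,0,0,-28,0,0,0,0,0,0,-33,0,0,0,0,0,0,-38,0,0,0,0,0,0,-43,0,0,0,0,0,0,-48,0,0,0,0,0,0,-53,0,0,0,0,0,0,-57,0,0,0,0,0,0,-60,0,0,0,0,0,0,-63,0,0,0,0,0,0,-65,0,0,0,0,0,0,-66,0,0,0,0,0,0,-66,0,0,0,0,0,0,-66,0,0,0,0]

```text
clock: 6.32
position: [0.5365, 0.0088, 0.1668]
ee_rot: [0.891, 0.455, -0.0, 0.0]
ft_force: [-2.6, -2.0, 4.6]
grip_width: 0.249
grasp_force: 29.2
```

Run:
```python
from h import *
import cv2
cv2.imwrite("pics/a2.png",cv2.resize(viewer.camera("scene")[110:310,150:400,::-1],(750,600),interpolation=cv2.INTER_CUBIC))
```

```text
(no output)
```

View pics/a2.png

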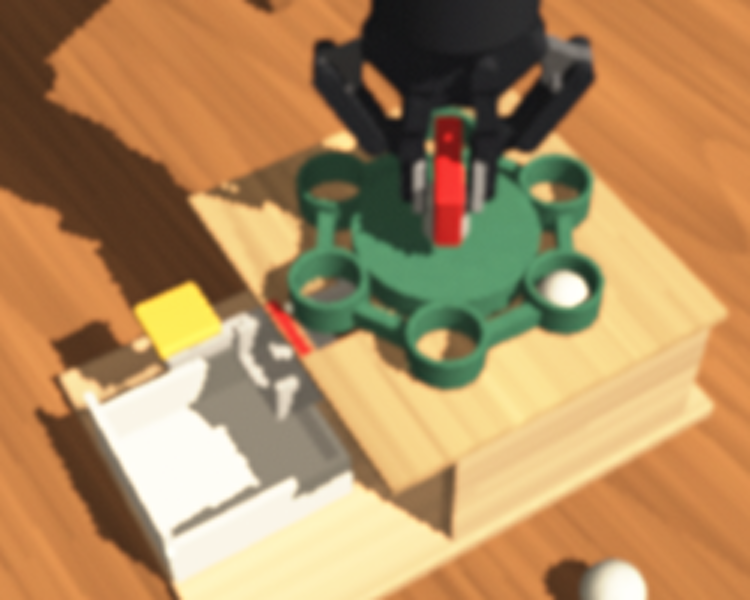

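The pocket over the hole at (328,285) is now empty, so the walnut has dropped. The maple is still in its pocket at (565,290). I'll release, rise and move above the pad.

play_rows:
  plan: [0,0,0,0,0,0,0.8,0,0,0,0,0,0,0.8,0,0,0,0,0,0,0.8,0,0,0,0,0,0,0.8,0,0,0,0,0,-0.02,0.8,0,0,0,0,0,-0.06,0.8,0,0,8,0,0,-0.075,0.8,0,0,18,0.007,0.03,-0.075,0,0,0,28,0.014,0.06,-0.075,0,0,0,38,0.021,0.09,-0.075,0,0,0,48,0.028,0.12,-0.075,0,0,0,59,0.032,0.142,-0.075,0,0,0,59,0.032,0.142,-0.04,0,0,0,59,0.032,0.142,0,0,0,0,59,0.032,0.142,0.02,0,0,0,59,0.032,0.142,0.032,0,0,0,59,0.032,0.142,0.032,0]

```text
clock: 8.5
position: [0.6705, -0.0475, 0.1344]
ee_rot: [0.999, -0.042, -0.0, -0.0]
ft_force: [0.2, 1.1, 0.7]
grip_width: 0.004
grasp_force: 0.0
```

Run:
```python
from h import *
import cv2
cv2.imwrite("pics/a3.png",cv2.resize(viewer.camera("scene")[110:310,150:400,::-1],(750,600),interpolation=cv2.INTER_CUBIC))
```

```text
(no output)
```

View pics/a3.png

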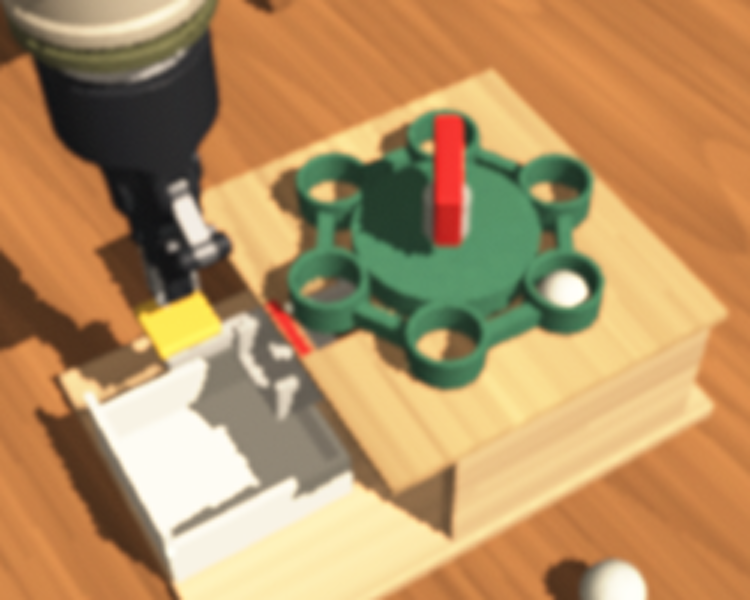

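The closed fingertips, at about (178,297), are right above the pad centre at (180,318). I'll press and hold.

play_rows:
  plan: [0,0,0,0,0,0.01,0,0,0,0,0,0,0.018,0,0,0,0,0,0,0.026,0,0,0,0,0,0,0.034,0,0,0,0,0,0,0.042,0,0,0,0,0,0,0.048,0,0,0,0,0,0,0.052,0,0,0,0,0,0,0.052,0,0,0,0,0,0,0.052,0,0,0,0,0,0,0.052,0,0,0,0,0,0,0.052,0,0,0,0,0,0,0.052,0,0,0,0,0,0,0.052,0,0,0,0,0,0,0.052,0,0,0,0,0,0,0.052,0,0,0,0,0,0,0.052,0]

```text
clock: 10.55
position: [0.6705, -0.0476, 0.0823]
ee_rot: [0.999, -0.042, 0.0, -0.0]
ft_force: [5.0, -0.3, 2.8]
grip_width: -0.002
grasp_force: 2.2
```

Run:
```python
from h import *
import cv2
cv2.imwrite("pics/a4.png",cv2.resize(viewer.camera("scene")[110:310,150:400,::-1],(750,600),interpolation=cv2.INTER_CUBIC))
```

```text
(no output)
```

View pics/a4.png

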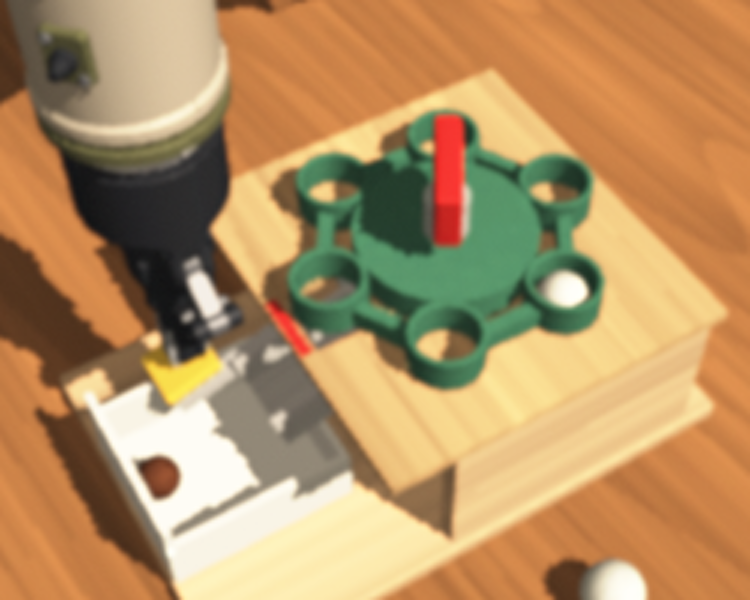

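The walnut ball lies in the dish at (157,477), and the maple is still in its pocket. I'll let go slowly and rise clear.

play_rows:
  plan: [0,0,0,0,0,-0.01,0,0,0,0,0,0,-0.02,0,0,0,0,0,0,-0.03,0,0,0,0,0,0,-0.04,0,0,0,0,0,0,-0.06,0,0,0,0,0,0,-0.09,0,0,0,0,0,0,-0.13,0,0,0,0,0,0,-0.15,0,0,0,0,0,0,-0.15,0,0,0,0,0,0,-0.15,0,0,0,0,0,0,-0.15,0,0,0,0,0,0,-0.15,0]

```text
clock: 12.1
position: [0.6701, -0.0475, 0.2314]
ee_rot: [0.999, -0.042, -0.001, 0.0]
ft_force: [-0.5, -0.1, -0.1]
grip_width: 0.001
grasp_force: 0.0
```

Run:
```python
from h import *
import cv2
cv2.imwrite("pics/a5.png",cv2.resize(viewer.camera("scene")[110:310,150:400,::-1],(750,600),interpolation=cv2.INTER_CUBIC))
```

```text
(no output)
```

View pics/a5.png

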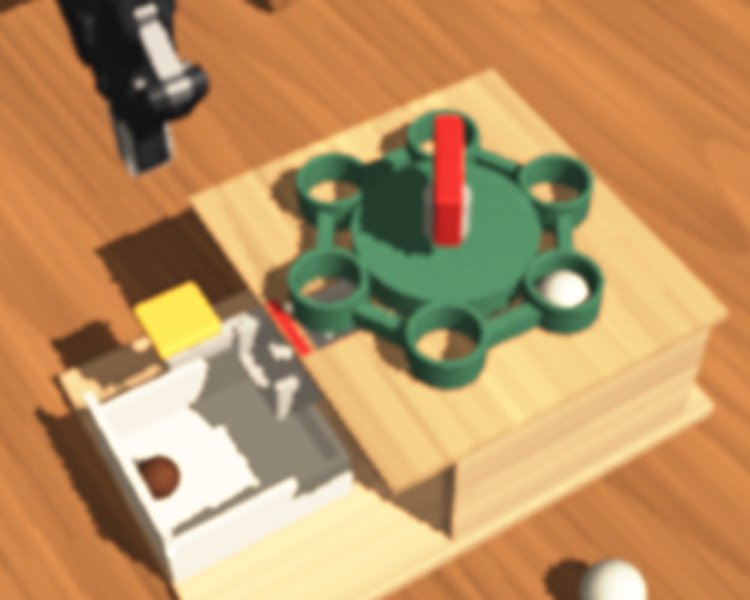

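The pad has sprung back, the walnut rests in the dish at (157,477), the maple is in its pocket at (565,290), and the arm is clear.

```bash
python3 -c "
from workcell import manip
print(manip.hand_in())"
```

```text
the job is handed in; nothing more can be done
None
```

The job is handed in: the last picture showed the walnut ball in the white dish, the maple ball still in its pocket in the wheel and the arm clear; the hand-in call returned no verdict.

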